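Check a brake lever on the workshop bench

TASK

The brake on the handlebar in the bench vise has just been bled. Pump its lever first: press it all the way in to its stop with the outside of the fingers and let it come right back out; then press it in again and finish while holding it firmly against its stop, so that I can see how far short of the bar it stays. Only push the lever from its outer side, without pinching it, forcing it or touching the grip behind it, and leave the other things on the bench where they are.

Things in the scene. Friction and masses are not known exactly. Their poses are not given: they have to be found in the camera images.
- lever_pad (a point): the spot to press on the brake lever's blade: middle of its thickness and height, 85 mm out from the pivot along the blade, 37 mm from its free end, 140 mm above the bench. Axes turn with the lever: x is square to the blade and points to the bar (the way to push), y runs along the blade to its free end, z is up. Outside the blade 60 mm are free, below it only small things on the bench
- brake_lever (a joint): angle of the brake lever about its vertical pivot, rad: 0 is fully out (its own spring brings it back there), 0.30 is its firm stop, which still leaves 15 to 35 mm between blade and grip. At lever_pad the travel is about 25 mm; the spring needs about 3 N there to start moving and 6 N just before the stop, then it goes solid; a firm hold there is 10 to 20 N
- lever_pivot (a point): centre of the lever's vertical pivot pin, at blade height. The lever is a bare aluminium blade, level, on the robot side of the left grip; its straight part is 90 mm long, 10 mm thick in the push direction, 14 mm high, its middle line 18 mm outside the pivot. Pushed in, it turns clockwise seen from above
- reach_setting (a joint): setting of the lever's reach screw, rad, different each time and not to be changed: it shifts the lever's resting angle and with it where the stop lies (larger = nearer the bar)
- left_grip: the black rubber grip behind the lever, 32 mm thick and 122 mm long (37 mm across its inner rim), along the bar. Origin on the bar's axis at the grip's inner end, y along the bar to the bar's free end, axis 140 mm above the bench
- handlebar: fixed: a grey bench vise (jaws 100 mm wide, 156 mm high) holding a handlebar, 22 mm thick, 560 mm long, level, 140 mm above the bench. Origin on the bench under the bar's middle, y along the bar to the brake lever's end, x away from the lever side. The brake's reservoir (top 164 mm) sits just inboard of the lever, a bell (174 mm) on the other half; a calliper, 32 mm high, lies in front of the vise
- spray_can: aerosol can, 58 mm across, about 165 mm high, standing in front of the bar's other half; origin at the middle of its underside. Leave it alone
- screwdriver: wood-handled screwdriver, 190 mm long, up to about 30 mm high, lying on the bench roughly below and in front of the lever; origin on the bench under its middle, x along it. Leave it alone
- wooden_duck: small carved wooden duck, 180 mm long, 76 mm wide, 108 mm high, standing on the bench to the left, beyond the bar's end; origin at the middle of its underside, x towards its bill. Leave it alone

How it is judged:
By the outcome, as a careful person would: the job done as asked, in the order asked, and still so for the second after the job is handed in, while the arm keeps its last pose, push and grip.
It also fails if it takes over 61 s, if anything falls off the work surface, if the arm or the gripper's body presses on something with over 40 N, if the wrist force passes 120 N, or if a joint passes its speed limit or range.

ROBOT

A 6-joint arm with a two-finger parallel gripper is mounted at the origin on the work surface. World frame = base frame: x ahead of the robot, y to its left, z up, the work surface at z = 0. Lengths are in mm, angles in rad, forces in N, time in s.
With the tool pointing down it reaches from about 300 to 775 mm from the base axis. Payload 14.6 kg.
Tool frame: the origin (TCP) lies between the finger pads, 19 mm behind the fingertips; this is the grasp point; z points along the fingers, y is the line along which they close (so a half turn about z gives the same grasp; the last joint's range is limited). The gripper opens to 85 mm and grips with 20 to 120 N. Pads are 22 mm wide; open, the fingers measure 114 mm over their backs; the gripper's body (76 mm by 85 mm) begins 54 mm behind the grasp point. The pads swing forward as they close: fully open they stand 13 mm farther back than shut.
Start: joints at [1.22, 0.3, 1.521, -0, 1.321, -0.067], TCP at [154.001, 527.99, 249.981] pointing down, gripper open.
Joint ranges: [-3.03, 3.03], [-0.79, 2.21], [0.23, 2.52], [-1.04, 4.18], [0, 3.07], [-2.55, 2.55]. Speed limits (rad/s): [2.22, 2.22, 2.57, 3.14, 3.14, 3.14].

INTERFACE

Orientations are given as a unit quaternion [w, x, y, z].
In Python, from rig import bot gives the robot as it stands. Calls block until the motion is done:
- bot.move_to(position, orientation): joint-space move of the TCP to a pose.
- bot.servo_line(position, attitude=None, speed=150, until_force=None): straight line of the TCP; attitude=None keeps the orientation; speed is the mean speed in mm/s. With until_force (N) it stops when the force on the tool has changed by that much, and returns True; else False.
- bot.move_joints(angles): joint-space move.
- bot.move_gripper(opening, grip_force=None): finger opening in mm; grip_force is the grip in N (None keeps the last); returns when the fingers have stopped.
- bot.dwell(seconds).
- bot.ik(position, orientation): joint angles nearest the present ones, or None.
- bot.read_state(): the state.
- bot.read_camera(name): name is "scene" or "top" or "wrist"; returns a dict with "image" (384x512x3 uint8, blue, green, red), "depth" (384x512 float32, mm along the optical axis (not along the pixel's ray), 0 where there is no reading), "fovy" (degrees; the focal length in pixels is half the picture's height over the tangent of half this angle, whatever the lens; pixels are square), "cx", "cy" (the principal point, pixels), "eye" and "attitude" of the camera in the world; the wrist camera has in their place "mount" (4x4, takes a point from camera to tool coordinates, whose origin is the TCP and whose axes are the flange's). Camera axes: x right, y down, z forward; pixel columns grow to the right and rows downward; lengths in mm; the calibration is good to about 2 mm. A picture is of the moment at which its call begins: read the wrist's pose just before it.
A pose or a line that the arm cannot do raises bot.MotionError and nothing moves.
- bot.finish_job(): hands the job in; it is judged then, once.
The state is a dict: "clock": time; "joint_positions": joint angles; "qvel": joint speeds; "effort": joint torques, N m; "ee_pos": TCP position; "tool_rot": TCP orientation; "ft_force": force on the tool from outside, world axes, zero at the start; "moment": the same for the moment, N m; "grip_width": finger opening in mm; "grip_force": force on a finger pad.
Only numpy, scipy, OpenCV 4.12 (cv2) and the standard library are available. Lean on these libraries where they do the work, as an engineer would, in place of code of your own. Each camera call takes 0.05 s, during which the arm holds its last target. There are 200 camera calls.

## Working session

There is one attempt and no reset: what is moved stays moved. The work goes in short steps, each a Python script; the robot and the scene stay as the last script left them, time stands still between calls to the robot, and variables do not carry over. Pictures are saved under pics/ and viewed, at most 10 in all, crops included, and the job is handed in when it is done.

```bash
mkdir -p pics; ls
cat > h.py <<'E'
import numpy as np, cv2
from scipy.spatial.transform import Rotation as R
def Rm(a):
    a=np.array(a,float)
    return a if a.shape==(3,3) else R.from_quat(a[[1,2,3,0]]).as_matrix()
def cloud(c):
    d=c["depth"];h,w=d.shape
    f=h/2/np.tan(np.radians(c["fovy"])/2)
    u,v=np.meshgrid(np.arange(w),np.arange(h))
    P=np.stack([(u-c["cx"])/f*d,(v-c["cy"])/f*d,d],-1)
    P=P@Rm(c["attitude"]).T+np.array(c["eye"])
    P[d<=0]=np.nan
    return P
E
python3 - <<'E'
from rig import bot
from h import *
import pickle
for n in("scene","top"):
    c=bot.read_camera(n);pickle.dump(c,open(n+".pkl","wb"))
    cv2.imwrite(f"pics/{n}.png",cv2.resize(c["image"],(800,600)))
    print(n,c["eye"],c["attitude"],c["fovy"],c["cx"],c["cy"])
print(bot.read_state())
E
```

```text
pics
scene [1167.96373488 -373.75063808 1047.47014949] [-0.26832375  0.81765534  0.48402741 -0.15861771] 54.30964356074601 251.2327334557124 189.89259490258857
top [ 350.72259469  -26.66855355 1462.74898383] [-0.04428796  0.70978409 -0.70079591  0.05594837] 43.04590891397 252.35821664949006 194.96991353801647
{'clock': 0.1, 'joint_positions': array([ 1.22037468e+00,  3.00418205e-01,  1.52151436e+00,  2.34409664e-05,
        1.32067479e+00, -6.66111300e-02]), 'qvel': array([-1.41161559e-03, -3.69151730e-05, -8.74215980e-04, -4.05259221e-04,
       -8.39275143e-04, -7.48609509e-04]), 'effort': array([ 1.79789444e-03, -5.44369805e+01, -3.62383032e+01, -5.55395985e-06,
        2.86607938e-03, -1.05416041e-05]), 'ee_pos': array([153.94979291, 527.82504602, 249.4785389 ]), 'tool_rot': array([-1.16134015e-04,  1.41432338e-01,  9.89947795e-01, -4.94009073e-04]), 'ft_force': array([ 0.8218034 , -0.20553684, -0.16997362]), 'moment': array([-0.01457027, -0.01499136, -0.03598328]), 'grip_force': 0.0, 'grip_width': 85.09327564292771}
```

View pics/top.png

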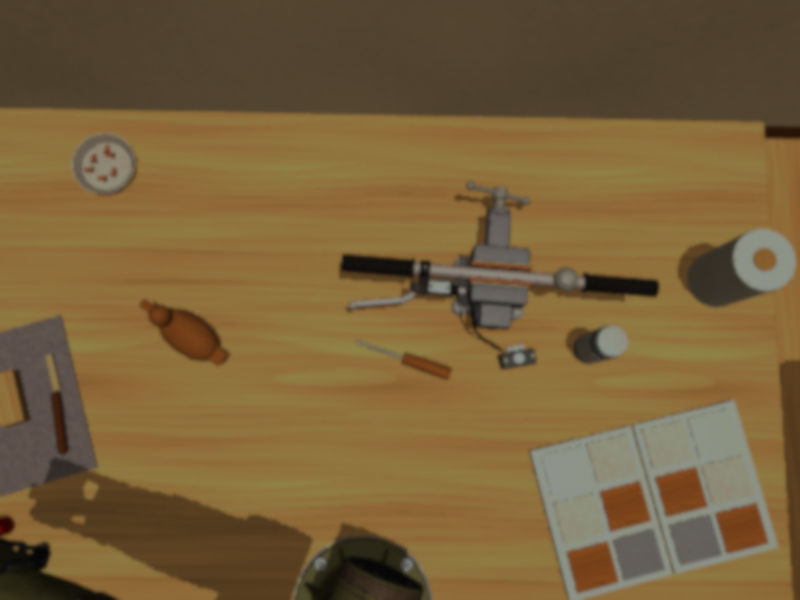

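View pics/scene.png

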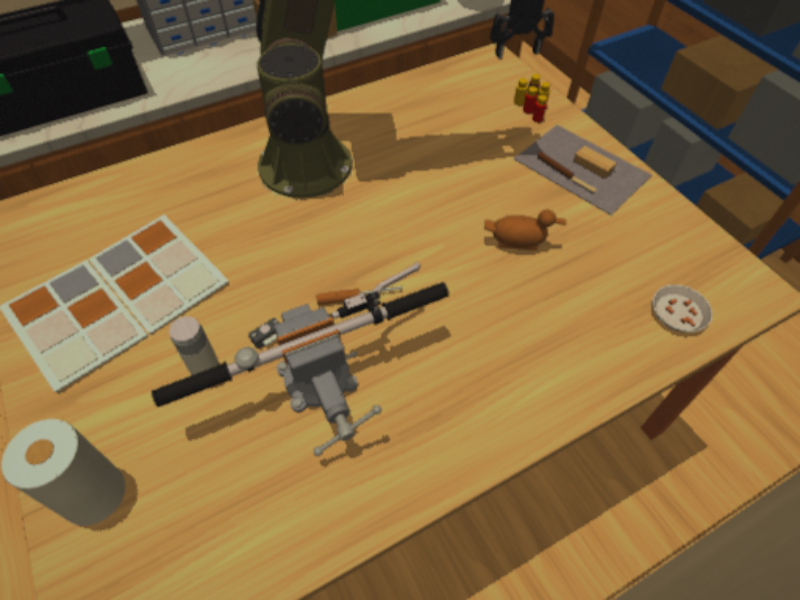

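The top view shows the lever blade running from (412,296) to its ball end at (350,307) in 800x600 pixels. The grip is behind it at (342–414, 265), the screwdriver in front at (355–450, 340–375), and the duck at (188,333). Next I'll extract the points from depth.

Run:
```python
from h import *
import pickle
c=pickle.load(open("top.pkl","rb"));P=cloud(c)
k=512/800
def reg(x0,x1,y0,y1): return P[int(y0*k):int(y1*k),int(x0*k):int(x1*k)]
b=reg(335,425,240,320).reshape(-1,3)
b=b[(b[:,2]>100)]
print(np.nanmedian(P[250:260,100:200],(0,1)))
# grid of height over lever area
r=reg(340,475,278,318)
for row in range(int(285*k),int(318*k)):
    print(row,[ '%d'%z for z in P[row,int(340*k):int(475*k):3,2]])
g=b[(b[:,2]>145)&(b[:,2]<165)]; 
print("grip",g.min(0),g.max(0))
# grip/bar axis
hb=P[int(235*k):int(305*k),int(335*k):int(665*k)].reshape(-1,3)
for y0 in range(-200,500,30):
    s=hb[(hb[:,1]>y0)&(hb[:,1]<y0+30)&(hb[:,2]>135)&(hb[:,2]<162)]
    if len(s): print(y0,len(s),s.min(0).round(),s.max(0).round(), np.median(s,0).round(1))
f=192/np.tan(np.radians(c["fovy"])/2)
A=Rm(c["attitude"])
def px(u,v,z):
    d=A@np.array([(u*k-c["cx"])/f,(v*k-c["cy"])/f,1]);e=np.array(c["eye"]);return (e+d*(z-e[2])/d[2]).round(1)
for u,v in((350,307),(385,303),(405,299),(412,293),(414,268),(342,263)): print(u,v,px(u,v,147))
im=c["image"][150:230,205:310]
cv2.imwrite("pics/topcrop.png",cv2.resize(im,None,fx=7.5,fy=7.5,interpolation=cv2.INTER_CUBIC))
```

```text
[376.77181948 253.07944294   0.95822783]
182 ['0', '-2', '-3', '1', '1', '0', '-2', '4', '0', '0', '-4', '-1', '1', '0', '-2', '4', '152', '152', '155', '163', '162', '162', '160', '159', '149', '144', '17', '32', '136']
183 ['-4', '0', '-4', '2', '1', '2', '-4', '-3', '-1', '4', '-1', '1', '2', '-1', '5', '-1', '151', '155', '154', '169', '158', '160', '160', '165', '151', '151', '146', '31', '146']
184 ['1', '-3', '1', '-2', '3', '0', '0', '1', '0', '-5', '-4', '-1', '1', '0', '3', '-1', '150', '155', '149', '157', '167', '167', '162', '157', '149', '148', '142', '26', '148']
185 ['1', '-4', '4', '0', '3', '0', '2', '4', '3', '0', '4', '2', '0', '-3', '0', '1', '150', '153', '158', '160', '159', '163', '162', '161', '151', '146', '145', '27', '151']
186 ['0', '-9', '0', '9', '1', '-1', '1', '-1', '2', '2', '3', '0', '4', '2', '-5', '145', '152', '150', '154', '159', '167', '160', '164', '165', '152', '148', '145', '137', '151']
187 ['2', '-1', '3', '0', '4', '2', '6', '4', '1', '0', '1', '0', '1', '3', '3', '144', '144', '134', '136', '159', '153', '156', '156', '161', '147', '148', '148', '148', '153']
188 ['-1', '-4', '-4', '-1', '4', '2', '5', '-4', '1', '1', '0', '3', '3', '-1', '148', '147', '142', '0', '2', '0', '0', '3', '150', '155', '145', '146', '16', '13', '155']Traceback (most recent call last):
  File "<stdin>", line 12, in <module>
ValueError: cannot convert float NaN to integer
```

Run:
```python
from h import *
import pickle
c=pickle.load(open("top.pkl","rb"));P=cloud(c)
k=512/800
hb=P[int(235*k):int(325*k),int(335*k):int(665*k)].reshape(-1,3)
hb=hb[~np.isnan(hb[:,2])]
for y0 in range(-240,300,15):
    s=hb[(hb[:,1]>y0)&(hb[:,1]<y0+15)&(hb[:,2]>125)&(hb[:,2]<180)]
    a=s[s[:,0]>480] if len(s) else s
    if len(s): print(y0,len(s),np.percentile(s[:,0],[0,25,50,75,100]).round(),s[:,2].max().round())
f=192/np.tan(np.radians(c["fovy"])/2)
A=Rm(c["attitude"])
def px(u,v,z):
    d=A@np.array([(u*k-c["cx"])/f,(v*k-c["cy"])/f,1]);e=np.array(c["eye"]);return (e+d*(z-e[2])/d[2]).round(1)
for u,v in((350,307),(385,303),(405,299),(412,293),(414,268),(342,263)): print(u,v,px(u,v,147))
im=c["image"][150:230,205:310]
cv2.imwrite("pics/topcrop.png",cv2.resize(im,None,fx=7.5,fy=7.5,interpolation=cv2.INTER_CUBIC))
```

```text
-240 277 [510. 546. 578. 611. 646.] 163.0
-225 275 [510. 544. 578. 613. 650.] 165.0
-210 263 [510. 551. 580. 614. 649.] 164.0
-195 207 [540. 567. 593. 617. 650.] 164.0
-180 76 [552. 568. 593. 601. 616.] 164.0
-165 82 [560. 568. 592. 600. 611.] 157.0
-150 87 [558. 568. 580. 601. 613.] 166.0
-135 90 [559. 570. 583. 600. 612.] 167.0
-120 102 [560. 570. 581. 603. 620.] 168.0
-105 114 [561. 574. 589. 604. 620.] 169.0
-90 109 [553. 568. 593. 605. 622.] 161.0
-75 89 [545. 558. 599. 610. 625.] 162.0
-60 87 [545. 574. 601. 612. 622.] 160.0
-45 78 [543. 563. 602. 612. 625.] 161.0
-30 91 [542. 549. 604. 614. 625.] 161.0
-15 76 [541. 550. 604. 615. 627.] 160.0
0 92 [538. 547. 605. 615. 628.] 161.0
15 82 [533. 546. 606. 616. 629.] 161.0
30 69 [538. 604. 611. 619. 630.] 161.0
45 7 [602. 603. 606. 616. 630.] 153.0
350 307 [533.6  29.9 147. ]
385 303 [541.5 -31.  147. ]
405 299 [549.  -65.9 147. ]
412 293 [559.8 -78.1 147. ]
414 268 [604.4 -81.2 147. ]
342 263 [611.5  45.5 147. ]
```

View pics/topcrop.png

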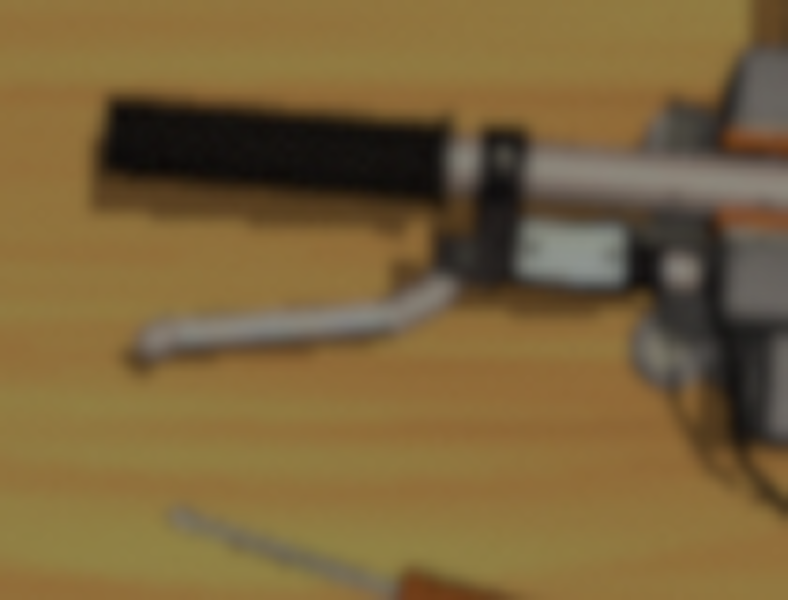

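The blade's straight part runs from crop (395,318) to its free end at (140,345). The pad is near world (538,-4), and the area in front of it is free. I'll hover nearby with the fingers shut and measure with the wrist camera.

Run:
```python
from rig import bot
from h import *
import pickle
def q(yaw): # tool z down, tool y towards heading yaw
    y=np.array([np.cos(yaw),np.sin(yaw),0]);z=np.array([0,0,-1.]);x=np.cross(y,z)
    return R.from_matrix(np.c_[x,y,z]).as_quat()[[3,0,1,2]]
for yaw in (-.1,-.1+np.pi): print(yaw,bot.ik([480,-10,330],q(yaw)))
js=[(bot.ik([480,-10,330],q(y)),y) for y in(-.1,-.1+np.pi)]
js=[t for t in js if t[0] is not None]
j,yaw=min(js,key=lambda t:abs(t[0][5]))
bot.move_gripper(0,40)
bot.move_joints(j)
s=bot.read_state();c=bot.read_camera("wrist")
T=Rm(s["tool_rot"]);M=np.array(c["mount"])
c["attitude"]=T@M[:3,:3];c["eye"]=T@M[:3,3]+s["ee_pos"]
pickle.dump(c,open("wrist.pkl","wb"))
print(s["clock"],yaw,s["ee_pos"],s["grip_width"],s["ft_force"],M.round(3),c["eye"])
cv2.imwrite("pics/w1.png",cv2.resize(c["image"],(800,600)))
```

```text
-0.1 [-9.71378109e-02  8.96121180e-02  1.58623402e+00 -4.44089210e-16
  1.46574652e+00  2.86218915e-03]
3.041592653589793 None
3.1333 -0.1 [480.02884375  -9.41861564 329.88696239] -0.025851430938229655 [-0.02983012 -0.05193067 -0.4576956 ] [[-1.00000e-03 -9.51000e-01 -3.10000e-01  7.93450e+01]
 [ 1.00000e+00 -1.00000e-03 -1.00000e-03 -1.02000e+00]
 [ 1.00000e-03 -3.10000e-01  9.51000e-01 -1.23259e+02]
 [ 0.00000e+00  0.00000e+00  0.00000e+00  1.00000e+00]] [486.86321393  69.62627566 453.15332047]
```

View pics/w1.png

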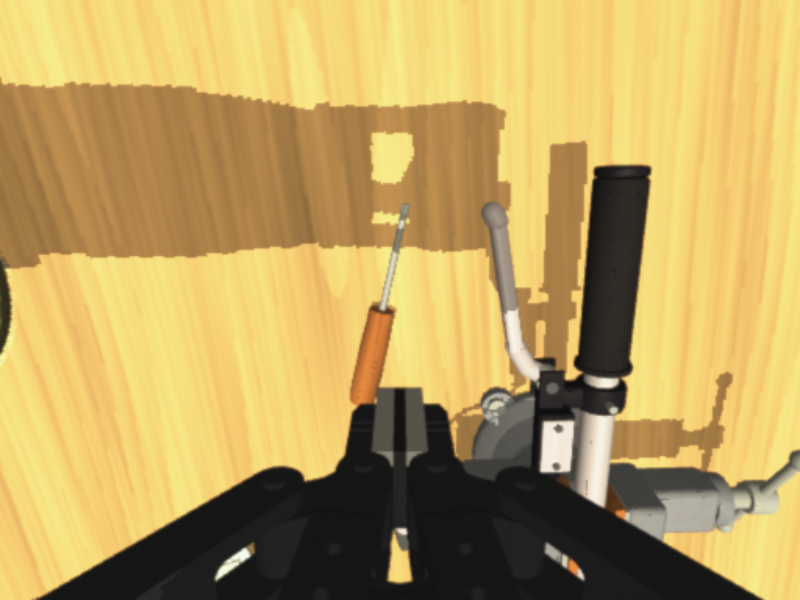

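The wrist view shows the blade from the ball end at (493,213) to the bend at (516,345). The pivot clamp is around (548,375), and the grip spans (583–650, 170–370).

Run:
```python
from h import *
import pickle
c=pickle.load(open("wrist.pkl","rb"));P=cloud(c)
k=.64
for v in list(range(200,392,10)):
    row=P[int(v*k)];us=np.arange(int(470*k),int(580*k));
    m=[u for u in us if row[u,2]>128]
    if m:
        s=row[m];s2=s[s[:,2]>141]
        print(v,m[0]/k,m[-1]/k,'minmax x',s[:,0].min().round(1),s[:,0].max().round(1),'y',s[:,1].mean().round(1),'z',s[:,2].max().round(1),'top x',(s2[:,0].min().round(1),s2[:,0].max().round(1)) if len(s2) else '')
g=P[int(165*k):int(380*k),int(560*k):int(660*k)].reshape(-1,3)
g=g[g[:,2]>120]
print("gripy",np.nanmin(g[:,1]),np.nanmax(g[:,1]))
for y0 in range(-85,50,15):
    s=g[(g[:,1]>y0)&(g[:,1]<y0+15)]
    if len(s): print(y0,np.percentile(s[:,0],[0,50,100]).round(1),s[:,2].max().round(1), s[s[:,2]>s[:,2].max()-3].mean(0).round(1))
```

```text
210 481.25 503.125 minmax x 531.9 544.1 y 27.4 z 148.7 top x (np.float64(532.4), np.float64(544.1))
220 482.8125 507.8125 minmax x 532.7 546.5 y 21.9 z 150.1 top x (np.float64(533.0), np.float64(546.5))
230 489.0625 506.25 minmax x 536.3 545.0 y 15.1 z 146.8 top x (np.float64(536.5), np.float64(545.0))
240 490.625 507.8125 minmax x 536.7 546.1 y 9.4 z 146.4 top x (np.float64(536.7), np.float64(546.1))
250 492.1875 509.375 minmax x 537.5 546.6 y 2.7 z 146.8 top x (np.float64(537.5), np.float64(546.6))
260 493.75 510.9375 minmax x 538.2 547.4 y -3.1 z 147.7 top x (np.float64(538.2), np.float64(547.4))
270 495.3125 512.5 minmax x 538.4 548.3 y -9.0 z 147.5 top x (np.float64(538.4), np.float64(548.3))
280 496.875 514.0625 minmax x 539.3 549.1 y -16.0 z 147.8 top x (np.float64(539.6), np.float64(549.1))
290 498.4375 514.0625 minmax x 539.8 548.5 y -22.0 z 147.2 top x (np.float64(540.1), np.float64(548.5))
300 500.0 515.625 minmax x 540.2 549.7 y -29.1 z 147.2 top x (np.float64(540.2), np.float64(549.7))
310 501.5625 517.1875 minmax x 541.2 550.1 y -35.3 z 147.4 top x (np.float64(541.2), n
[... 623 characters left out ...]
4(588.4))
380 531.25 578.125 minmax x 559.7 590.8 y -86.6 z 152.9 top x (np.float64(559.7), np.float64(577.6))
390 531.25 578.125 minmax x 561.3 587.8 y -92.4 z 152.9 top x (np.float64(561.4), np.float64(587.8))
gripy -94.59249889525029 45.48873144379046
-85 [573.9 600.2 623.5] 159.1 [605.9 -80.5 157.1]
-70 [590.7 601.9 622.1] 156.9 [606.5 -62.5 154.9]
-55 [591.7 602.7 622.7] 157.0 [607.9 -47.7 154.9]
-40 [592.9 603.8 624.1] 156.6 [608.9 -32.7 154.6]
-25 [594.  605.  625.1] 156.9 [610.2 -17.6 154.8]
-10 [595.1 605.8 626.6] 156.3 [610.9  -2.4 154.5]
5 [595.7 606.8 627.5] 156.6 [611.4  12.5 154.7]
20 [596.9 608.1 627.8] 156.7 [612.9  27.4 154.9]
35 [598.  609.2 628.6] 155.9 [613.5  39.6 154.1]
```

```bash
cat > press.py <<'E'
from rig import bot
from h import *
pad=np.array([542.75,-4.]);piv=np.array([569.2,-86.8]);Z=142;YAW=.1
def q(yaw):
    y=np.array([np.cos(yaw),np.sin(yaw),0]);z=np.array([0,0,-1.])
    return R.from_matrix(np.c_[np.cross(y,z),y,z]).as_quat()[[3,0,1,2]]
def pose(th,off): # off: TCP distance outside blade midline
    a=YAW-th;c,s=np.cos(-th),np.sin(-th)
    p=piv+np.array([[c,-s],[s,c]])@(pad-piv)-off*np.array([np.cos(a),np.sin(a)])
    return [*p,Z],q(a)
def force(bias,th,n=5):
    f=[]
    for _ in range(n): bot.dwell(.03);f.append(bot.read_state()["ft_force"])
    f=np.mean(f,0)-bias;a=YAW-th
    return -f@[np.cos(a),np.sin(a),0],f
def press(off,bias,target):
    """follow the lever's arc until the push reaches target"""
    th=0;log=[]
    while th<.42:
        f,v=force(bias,th);log.append((round(th,3),round(float(f),1)))
        if f>=target: break
        th+=.03 if th<.2 else (.01 if f<7.5 else .003)
        bot.servo_line(*pose(th,off),speed=30)
    print(log,v.round(1));return th
E
python3 - <<'E'
from press import *
p,qq=pose(0,42)
bot.move_to([p[0],p[1],250],qq)
bot.servo_line(p,speed=120);bot.dwell(.3)
b=np.mean([(bot.dwell(.03),bot.read_state()["ft_force"])[1] for _ in range(8)],0)
np.save("bias.npy",b)
hit=bot.servo_line(pose(0,14)[0],speed=12,until_force=1.8)
s=bot.read_state();a=YAW
off=(pad-s["ee_pos"][:2])@[np.cos(a),np.sin(a)]
print(s["clock"],b.round(2),hit,s["ee_pos"].round(1),"off",off,force(b,0))
c=bot.read_camera("wrist");cv2.imwrite("pics/w2.png",cv2.resize(c["image"],(800,600)))
E
```

```text
7.0667 [ 0.23 -0.09  0.04] True [525.5  -5.7 141.5] off 17.30896654843473 (np.float64(0.6229658474766948), array([-0.63678897,  0.10659585,  0.16516887]))
```

View pics/w2.png

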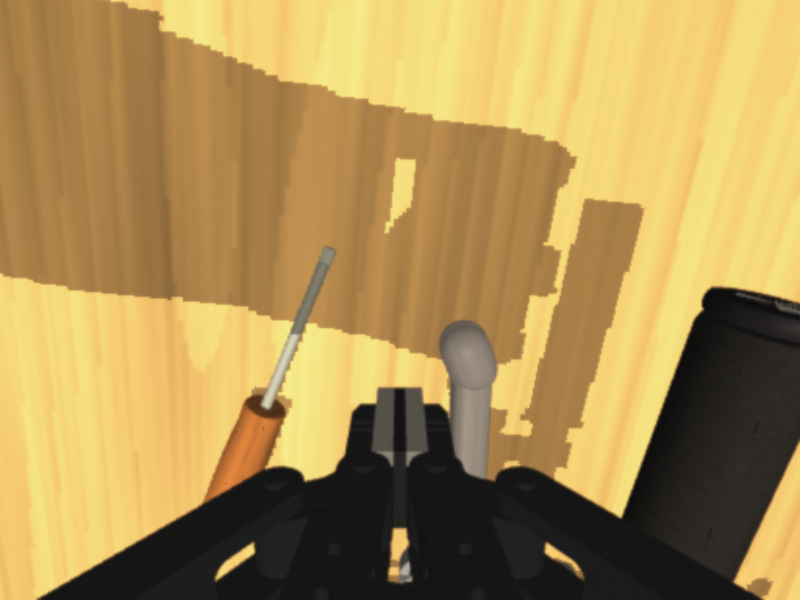

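The finger's outer face lies flat against the blade at about (450,450), and everything else is clear. First stroke next.

Run:
```python
from press import *
b=np.load("bias.npy")
off=17.3
th=press(off,b,12)
s=bot.read_state();print(s["clock"],th,s["ee_pos"].round(1),s["ft_force"].round(1))
for t in np.arange(th,0,-.06): bot.servo_line(*pose(max(t-.06,0),off),speed=60)
bot.servo_line(*pose(0,off+14),speed=60);bot.dwell(.5)
s=bot.read_state();c=bot.read_camera("wrist")
print(s["clock"],s["ft_force"].round(2),force(b,0)[0])
cv2.imwrite("pics/w3.png",cv2.resize(c["image"],(800,600)))
```

```text
[(0, 1.0), (0.03, 3.1), (0.06, 3.6), (0.09, 4.0), (0.12, 4.5), (0.15, 4.9), (0.18, 5.7), (0.21, 5.5), (0.22, 5.7), (0.23, 5.6), (0.24, 5.9), (0.25, 5.6), (0.26, 5.8), (0.27, 5.7), (0.28, 6.0), (0.29, 6.5), (0.3, 6.4), (0.31, 6.4), (0.32, 9.9), (0.323, 11.4), (0.326, 12.9)] [-12.4   3.9   0.2]
15.7833 0.32600000000000007 [552.7   4.2 141.5] [-12.    3.5   0.2]
18.1667 [0.21 0.97 0.4 ] 0.30491906574500977
```

View pics/w3.png

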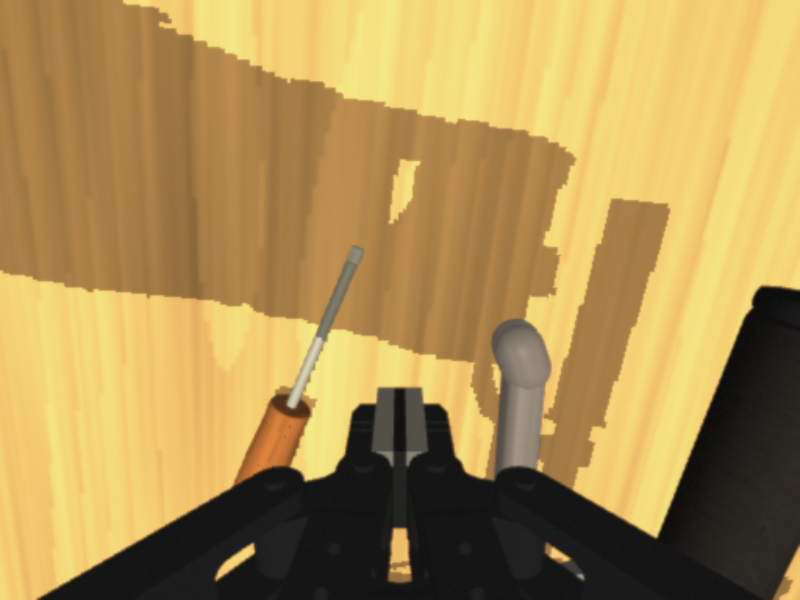

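The first stroke reached the solid stop, with force climbing to 13 N. The lever is now fully back out and clear of the finger, with a gap at (450–498, 430). I'll press it again and hold at about 15 N.

Run:
```python
from press import *
b=np.load("bias.npy")
bot.servo_line(*pose(0,18.5),speed=40)
th=press(17.3,b,14.5)
bot.dwell(1.0);print(th,force(b,th))
s=bot.read_state();print(s["clock"],s["ee_pos"].round(1))
c=bot.read_camera("wrist");cv2.imwrite("pics/w4.png",cv2.resize(c["image"],(800,600)))
```

```text
[(0, 0.3), (0.03, 3.6), (0.06, 4.4), (0.09, 4.5), (0.12, 4.9), (0.15, 5.2), (0.18, 5.3), (0.21, 5.6), (0.22, 5.8), (0.23, 5.7), (0.24, 5.8), (0.25, 6.0), (0.26, 6.5), (0.27, 6.1), (0.28, 6.2), (0.29, 6.7), (0.3, 6.6), (0.31, 6.7), (0.32, 9.7), (0.323, 10.7), (0.326, 12.3), (0.329, 13.6), (0.332, 15.2)] [-14.6   4.3   2. ]
0.3320000000000001 (np.float64(15.046185465797617), array([-14.36305767,   4.64472565,   2.20944796]))
29.3833 [552.9   4.3 141.4]
```

View pics/w4.png

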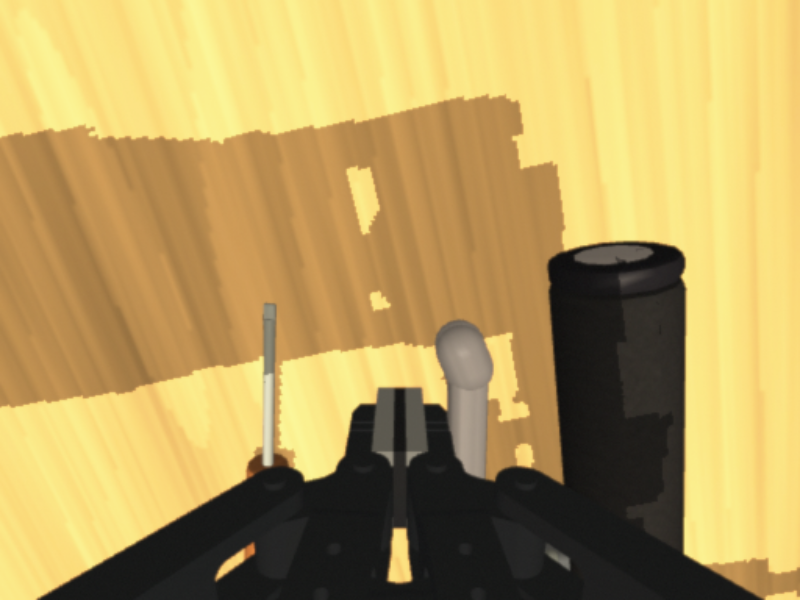

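The lever is held at its stop with a steady 15 N. The finger touches only its outer side, and there is a clear gap to the grip at (490–555, 450).

```bash
python3 -c "
from rig import bot
print(bot.finish_job())"
```

```text
the job is handed in; nothing more can be done
None
```

I pumped the brake lever once to its stop and let it come fully back out, then pressed it in again; it is now held against the stop at about 15 N with a clear gap to the grip, and the job is handed in.

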